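# Undo the swing bolt of a pipe clamp

## Task

Undo the clamp on the pipe so that its jaw could be opened: back off the brass wing nut until it clears the red keeper lip, swing the eyebolt out of the slotted lug towards the robot side of the clamp, and lay it gently on its rubber rest, then let go. Do not wrench the bolt or nut against the lug or its lip, do not let the bolt drop or press it hard onto the rest, and leave the other things on the bench where they are.

Things in the scene. Friction and masses are not known exactly. Their poses are not given: they have to be found in the camera images.
- clamp: green pipe clamp bolted to the bench, upright; base plate 250 x 120 x 12 mm. Origin on the bench under the plate; y along the pipe (steel stub 56 mm across, 220 mm long, axis 35 mm to +x, 62 mm up); the bolt swings out to -x, the robot's side. Upper jaw over the pipe: top 100 mm up, low rib to 108 mm beyond 30 mm to +x; it stays shut by its own weight. Bolt pivot at (-45, 0, 20) mm.
- lug: grey slotted lug on the jaw, with its red lip. Origin mid-slot at the lug's flat top (100 mm above the bench, the nut's seat), axes as the clamp's. Two prongs 17 mm wide beside a slot 14 mm wide, open to -x; prongs end 10 mm to -x, the slot's closed end is 9 mm to +x. A push of more than 25 N between bolt or nut and lug or lip counts as wrenching.
- eyebolt: steel eyebolt, shank 10 mm across, with the wing nut on it. Origin on its pivot (hinge about the clamp's y), z along the shank to the nut. Starts upright in the slot, 4 mm of play to the closed end. Swings to the clamp's -x side; hinge friction 0.03 N m, so beyond about 0.3 rad it falls by its weight (0.2 kg with nut). Meets the rest 0.7 to 1.1 rad from upright. Over 2.5 rad/s counts as dropped.
- wingnut: brass wing nut, captive on the bolt. Origin: centre of the underside of its round flange (18 mm across, 8 mm thick), z along the bolt, x along the wings: a flat plate 48 mm long (x), 8 mm thick (y), 8 to 36 mm above the origin, notched mid-top (12 mm wide, down to 22 mm).
- rest: steel foot, 22 x 34 x 10 mm, on the base plate to the clamp's -x side, 40 mm from the bolt's pivot; origin at its underside centre, 12 mm above the bench. It carries a black rubber roller (axis along y, 12 mm across, 30 mm long), axis 17 to 37 mm above the foot's origin; the height differs each time and is not measured. The shank shall lie on it; over 25 N on it counts as pressed hard.
- brush: wooden wire brush, 220 mm, loose bystander
- chip_hammer: chipping hammer, 240 mm, loose bystander
- nipple: steel pipe nipple standing by the clamp, 34 mm across, 45 mm high, loose bystander
- coupling: copper pipe coupling standing by the clamp, 44 mm across, 32 mm high, loose bystander
- flux_tin: tin with blue label, 70 mm across, 75 mm high, loose bystander
- square: red L-shaped magnetic square, 16 mm thick, loose bystander
- flange: steel pipe flange, 90 mm across, 35 mm high, loose bystander
- lip (a point): middle of the slot mouth, 14 mm from the lug's origin to -x, at the lug's top. Here a red keeper lip 5 mm thick stands on both prongs, 2.5 to 5.5 mm above the lug's top; the height differs each time and is not measured. The nut must be lifted about 1.5 mm more than that for the bolt to pass; too low, its flange stops against the lip after some 5 to 10 mm of swing. Over 15 N down makes it sink.
- nut_grip (a point): point on the wing nut's axis 24 mm above its underside, mid-height of the wings, axes as the nut's. Right-hand coarse thread: turning anticlockwise seen from above lifts the nut 16 mm per turn (2.5 mm per rad). Tight with its underside 80 mm from the bolt's origin; may start up to 2 mm looser; end stop at 91.5 mm, 4.5 rad from tight. Drag 0.08 N m, stays where left.

How it is judged:
By the outcome, as a careful person would: the job done as asked, in the order asked, and still so for the second after the job is handed in, with the robot touching nothing.
It also fails if it takes over 72 s, if anything falls off the work surface, if the arm or the gripper's body presses on something with over 40 N, if the wrist force passes 120 N, or if a joint passes its speed limit or range.

## Robot

A 7-joint arm with a two-finger parallel gripper is mounted at the origin on the work surface. World frame = base frame: x ahead of the robot, y to its left, z up, the work surface at z = 0. Lengths are in mm, angles in degrees, forces in N, time in s.
With the tool pointing down it reaches from about 350 to 900 mm from the base axis. Payload 7.2 kg.
Tool frame: the origin (TCP) lies at the very end of the fingers, on their centre line; the grasp point (between the pads) lies robot.grasp_offset behind it (robot.grasp_offset is the distance from the TCP to the grasp point, in mm); z points along the fingers, y is the direction in which the jaws open and shut (so a half turn about z gives the same grasp; the last joint's range is limited). The gripper opens to 88 mm and grips with 3 to 60 N. Pads are 20 mm wide; open, the fingers measure 115 mm over their backs; the gripper's body (75 mm by 178 mm) begins 61 mm behind the grasp point.
Start: joints at [-67.678, 23.554, -0.728, 91.456, 0.321, 64.991, -4.71], TCP at [276.244, 560.641, 222.653] pointing down, gripper open.
Joint ranges: [-169.25, 169.25], [-16.82, 113.86], [-84.01, 82.57], [7.8, 145.47], [-59.2, 239.2], [7.22, 106.19], [-163.78, 163.78]. Speed limits (degrees/s): [136.94, 136.94, 172.46, 172.46, 180, 180, 180].

## Interface

Orientations are given as [roll, pitch, yaw] about the fixed x, y, z axes, in that order (R = Rz(yaw) Ry(pitch) Rx(roll)).
In Python, from plant import robot, jaws, kinematics, get_image, get_calibration, close_job gives the robot as it stands. The module is installed in compiled form; this text tells all that it offers. Calls block until the motion is done:
- robot.move_to(position, orientation): joint-space move of the TCP to a pose.
- robot.line_to(position, rotation=None, vel=150): straight line of the TCP; rotation=None keeps the orientation; vel is the mean speed in mm/s.
- robot.set_joints(angles): joint-space move.
- jaws.open_jaws() and jaws.close(newtons=None): open the fingers fully, or close them until they stop; newtons is the grip in N (None keeps the last).
- robot.wait(seconds).
- kinematics.solve_ik(position, orientation): joint angles nearest the present ones, or None.
- robot.get_state(): the state.
- get_image(name): name is "scene" or "side" or "wrist"; returns the picture (480x640x3 uint8, red, green, blue); there is no depth.
- get_calibration(name): a dict with "fovy" (degrees; the focal length in pixels is half the picture's height over the tangent of half this angle, whatever the lens; pixels are square), "cx", "cy" (the principal point, pixels), "cam_to_world" (4x4, takes a point from camera to world coordinates). Camera axes: x right, y up, looking along -z (the intrinsics and any distortion apply to the point x, -y, -z); pixel columns grow to the right and rows downward; lengths in mm; the calibration is good to about 2 mm. A picture is of the moment at which its call begins: read the wrist's pose just before it. get_calibration takes no time and is no camera call; for the wrist camera it gives the pose at the moment of the call.
A pose or a line that the arm cannot do raises robot.PlanningError and nothing moves.
- close_job(): hands the job in, once; it reports no verdict.
The state is a dict: "t": time; "qpos": joint angles; "qvel": joint speeds; "joint_torque": joint torques, N m; "ee_pos": TCP position; "ee_rot": TCP orientation; "ft_force": force on the tool from outside, world axes, zero at the start; "wrist_torque": the same for the moment, N m; "opening": finger opening in mm.
Only numpy, scipy, OpenCV 4.12 (cv2) and the standard library are available. Lean on these libraries where they do the work, as an engineer would, in place of code of your own. Each camera call takes 0.05 s, during which the arm holds its last target.

## Working session

There is one attempt and no reset: what is moved stays moved. The work goes in short steps, each a Python script; the robot and the scene stay as the last script left them, time stands still between calls to the robot, and variables do not carry over. Pictures are saved under pics/ and viewed, and the job is handed in when it is done.

```bash
mkdir -p pics; ls
python3 - <<'E'
from plant import robot, jaws, kinematics, get_image, get_calibration
import cv2
for n in ["scene","side","wrist"]:
    c=get_calibration(n); print(n,c)
    cv2.imwrite(f"pics/a_{n}.png",get_image(n)[:,:,::-1])
print(robot.get_state(), robot.grasp_offset)
E
```

```text
pics
scene {'fovy': 45.987907585448156, 'cx': 323.05424707720795, 'cy': 241.35146080833516, 'cam_to_world': array([[-2.86497730e-01, -7.50839752e-01,  5.95112357e-01,
         1.26739693e+03],
       [ 9.57929462e-01, -2.13445931e-01,  1.91864486e-01,
         2.66563429e+02],
       [-1.70351724e-02,  6.25044400e-01,  7.80403294e-01,
         1.07481365e+03],
       [ 0.00000000e+00,  0.00000000e+00,  0.00000000e+00,
         1.00000000e+00]])}
side {'fovy': 48.85363256046707, 'cx': 322.5485914290216, 'cy': 245.45518339230944, 'cam_to_world': array([[ 9.85843940e-01,  9.59525242e-02, -1.37494872e-01,
         3.40838900e+02],
       [-1.66418692e-01,  6.59811477e-01, -7.32771202e-01,
        -7.95477318e+02],
       [ 2.04094480e-02,  7.45279765e-01,  6.66439439e-01,
         8.69193518e+02],
       [ 0.00000000e+00,  0.00000000e+00,  0.00000000e+00,
         1.00000000e+00]])}
wrist {'fovy': 58.415275655385436, 'cx': 322.09541199616814, 'cy': 241.23279094036502, 'cam_to_world': array([[ 4.41236305e-01, -8.66723569e-01, -2.32595738e-01,
         2.13636700e+02],
       [ 8.97389646e
[... 237 characters left out ...]
{'t': 0.15, 'qpos': array([-67.68040929,  23.58944599,  -0.72951517,  91.48994561,
         0.32241365,  64.99044562,  -4.7086332 ]), 'qvel': array([ 0.02405084, -0.07145421, -0.03830335, -0.11886412, -0.08524112,
       -0.02351032, -0.016214  ]), 'joint_torque': array([ 1.78874026e-03, -5.88334394e+01,  6.42473605e-01, -2.91291797e+01,
       -5.37811092e-02,  1.58028142e-02,  1.11382083e-04]), 'ee_pos': array([276.07168882, 560.31689389, 222.02469963]), 'ee_rot': array([-1.79932450e+02,  5.65476053e-03,  1.53776993e+02]), 'ft_force': array([-0.23321924, -0.14152126,  0.18763922]), 'wrist_torque': array([0.01190053, 0.05841819, 0.00855629]), 'opening': 87.72357082430646} 18.700000000000003
```

View pics/a_scene.png

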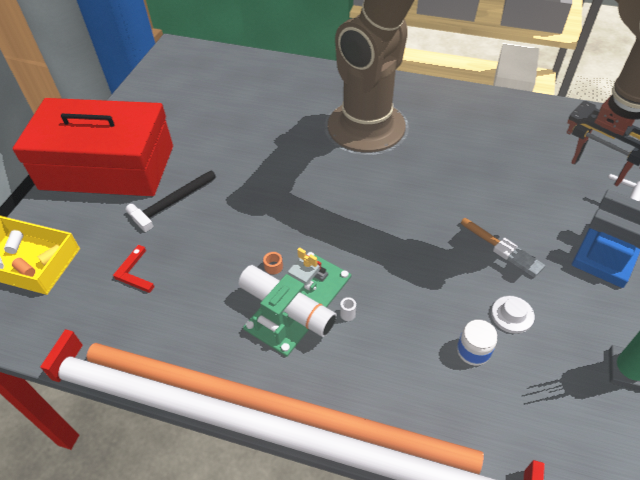

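View pics/a_side.png

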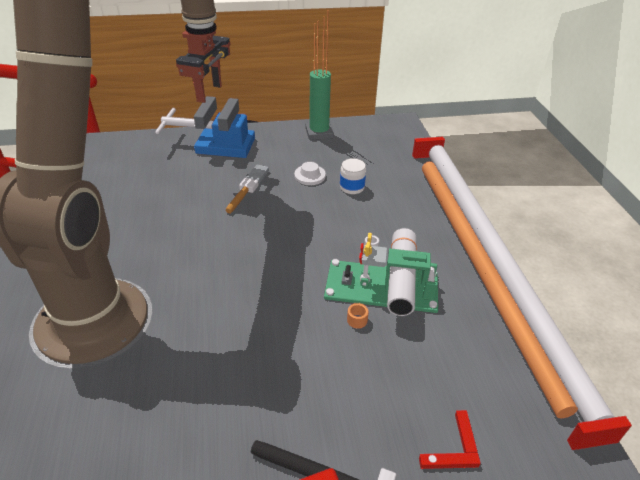

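View pics/a_wrist.png

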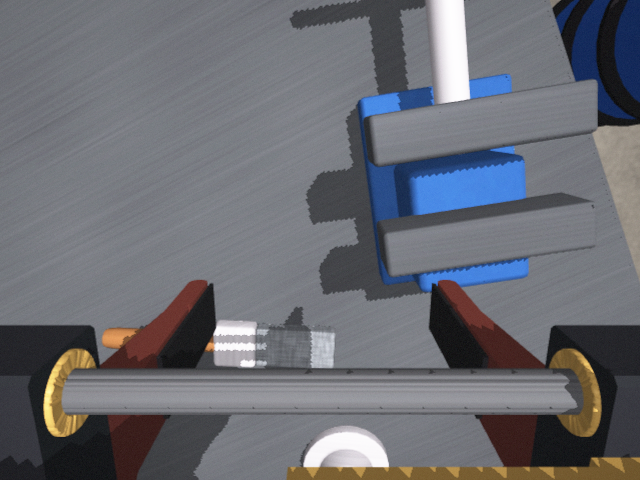

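The clamp is at about (300,300) in the scene view and (380,280) in the side view. The brass nut is at (309,260) in scene and (370,242) in side, and the nipple and coupling flank the clamp.

```bash
cat > h.py <<'E'
import numpy as np, cv2
from plant import robot, jaws, kinematics, get_image, get_calibration
def ray(c,u,v):
    f=240/np.tan(np.radians(c["fovy"]/2))
    M=np.array(c["cam_to_world"]); d=np.array([(u-c["cx"])/f,-(v-c["cy"])/f,-1.])
    d=M[:3,:3]@d; return M[:3,3],d/np.linalg.norm(d)
def plane(c,u,v,z):
    o,d=ray(c,u,v); return o+d*(z-o[2])/d[2]
def tri(*a):
    A=np.zeros((3,3));b=np.zeros(3);R=[ray(*x) for x in a]
    for o,d in R:
        P=np.eye(3)-np.outer(d,d);A+=P;b+=P@o
    p=np.linalg.solve(A,b); return p,[np.linalg.norm((np.eye(3)-np.outer(d,d))@(p-o)) for o,d in R]
def proj(c,p):
    f=240/np.tan(np.radians(c["fovy"]/2)); M=np.array(c["cam_to_world"])
    q=M[:3,:3].T@(np.array(p)-M[:3,3]); return c["cx"]+f*q[0]/-q[2], c["cy"]-f*q[1]/-q[2]
def snap(n,name,crop=None,s=1):
    c=get_calibration(n); im=get_image(n)[:,:,::-1].copy(); np.savez(f"pics/{name}.npz",im=im,**{k:np.array(v) for k,v in c.items()})
    o=im if crop is None else im[crop[1]:crop[3],crop[0]:crop[2]]
    cv2.imwrite(f"pics/{name}.png",cv2.resize(o,None,fx=s,fy=s,interpolation=cv2.INTER_CUBIC)); return im,c
E
python3 - <<'E'
from h import *
S=get_calibration("scene");D=get_calibration("side")
print(tri((S,309,260),(D,370,242)))
# brush/others check: tin bottom etc.
for n,c,pts in (("scene",S,[(344,274),(285,347),(348,315),(273,265)]),("side",D,[(330,292),(434,304),(357,322)])):
    for p in pts: print(n,p,plane(c,*p,12).round())
for n in ("scene","side"):
    snap(n,"b_"+n,(220,220,380,360) if n=="scene" else (310,200,470,340),5)
E
```

```text
(array([597.46448903,  19.25315908, 123.98191791]), [np.float64(1.002419333529612), np.float64(1.0024193335297096)])
scene (344, 274) [536.  79.  12.]
scene (285, 347) [751.  10.  12.]
scene (348, 315) [639. 116.  12.]
scene (273, 265) [557. -87.  12.]
side (330, 292) [508.  -8.  12.]
side (434, 304) [726. -77.  12.]
side (357, 322) [ 549. -101.   12.]
```

View pics/b_scene.png

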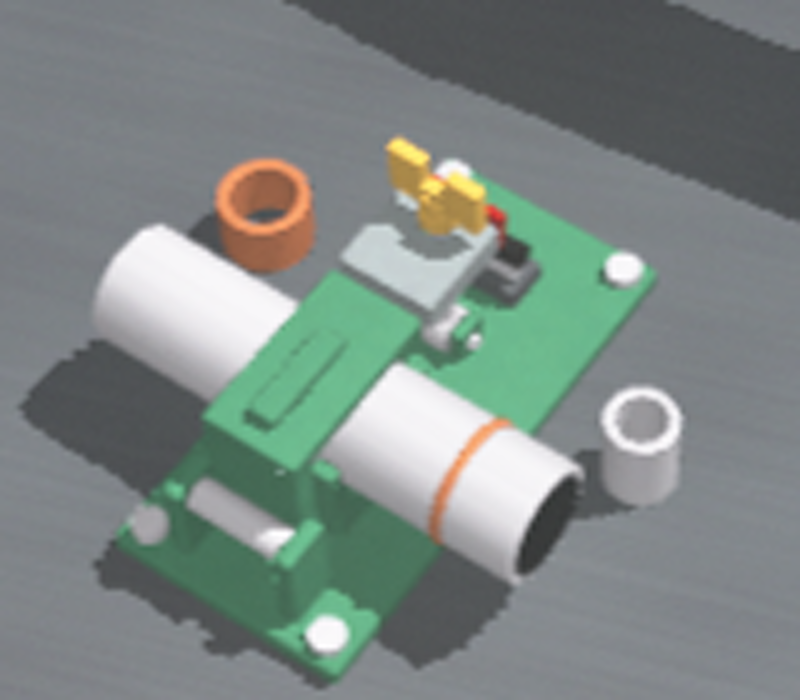

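View pics/b_side.png

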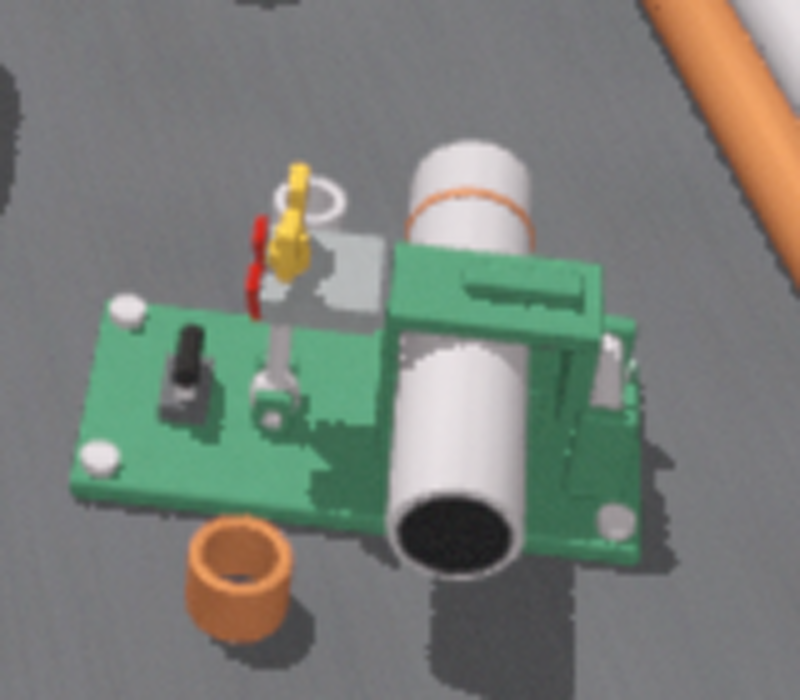

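Run:
```python
from h import *
for y in (180,0,90,-90,135,-135):
    print(y, [None if q is None else np.round(q).tolist() for q in [kinematics.solve_ik([590,19,230],[180,0,y])]])
from scipy.spatial.transform import Rotation as R
# tool at clamp, tilted: bolt direction tilt th toward -x
for th in (20,30,40,50,60):
    r0=R.from_euler('xyz',[180,0,180],degrees=True)
    for yy in (180,0):
        r0=R.from_euler('xyz',[180,0,yy],degrees=True)
        r=R.from_euler('y',-th,degrees=True)*r0
        L=100
        p=np.array([597-L*np.sin(np.radians(th)),19,20+L*np.cos(np.radians(th))])
        q=kinematics.solve_ik(p,r.as_euler('xyz',degrees=True)); print(th,yy,None if q is None else np.round(q).tolist())
```

```text
180 [[-20.0, 20.0, 17.0, 97.0, -6.0, 64.0, 89.0]]
0 [[-37.0, 23.0, 41.0, 98.0, -17.0, 65.0, -81.0]]
90 [[-32.0, 22.0, 34.0, 98.0, -13.0, 65.0, 6.0]]
-90 [[-53.0, 36.0, 72.0, 99.0, -36.0, 72.0, -152.0]]
135 [[-27.0, 21.0, 27.0, 97.0, -10.0, 64.0, 48.0]]
-135 [[-14.0, 20.0, 10.0, 96.0, -4.0, 64.0, 132.0]]
20 180 [-21.0, 16.0, 14.0, 125.0, -3.0, 20.0, 85.0]
20 0 [-40.0, 18.0, 38.0, 126.0, -26.0, 21.0, -73.0]
30 180 [1.0, 14.0, -13.0, 134.0, 74.0, 9.0, 8.0]
30 0 None
40 180 [46.0, 34.0, -70.0, 141.0, 117.0, 42.0, -27.0]
40 0 [19.0, 19.0, -36.0, 143.0, 135.0, 26.0, 128.0]
50 180 None
50 0 None
60 180 None
60 0 None
```

Run:
```python
from h import *
robot.move_to([575,19,270],[180,0,180])
print(robot.get_state()["t"])
snap("wrist","c_top")
```

```text
2.4667
```

View pics/c_top.png

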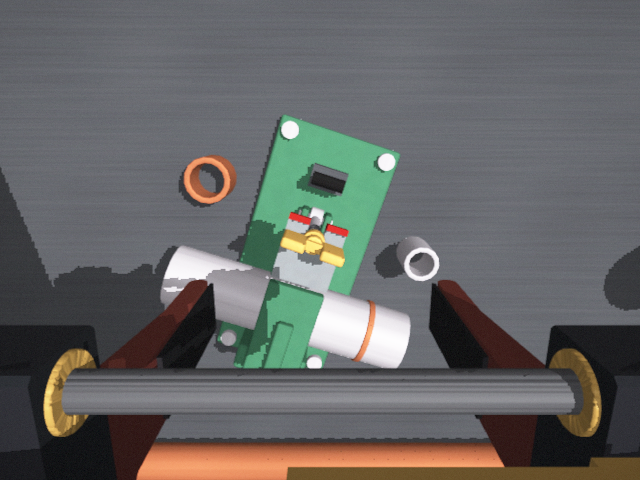

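The wrist view shows the plate's near corners at (283,115) and (399,154), the red lip pieces at about (300,217) and (337,231), the nut at (314,241) and the roller at (328,180). The coupling is at (210,180) and the nipple at (418,257).

Run:
```python
from h import *
z=np.load("pics/c_top.npz");im=z["im"];c={k:z[k] for k in("fovy","cx","cy","cam_to_world")}
cr=im[140:300,250:410];cv2.imwrite("pics/c_zoom.png",cv2.resize(cr,(640,640),interpolation=cv2.INTER_NEAREST))
cr=im[100:260,160:460]
hsv=cv2.cvtColor(im,cv2.COLOR_BGR2HSV)
def m(lo,hi): return cv2.inRange(hsv,np.array(lo),np.array(hi))
g=m((65,80,40),(90,255,255)); y=m((18,120,120),(32,255,255)); r=m((0,180,120),(5,255,255))|m((175,180,120),(180,255,255))
for n,k in (("yellow",y),("red",r)):
    cs,_=cv2.findContours(k,cv2.RETR_EXTERNAL,cv2.CHAIN_APPROX_NONE)
    for q in cs:
        if cv2.contourArea(q)>15: print(n,cv2.contourArea(q),cv2.minAreaRect(q),q[:,0].mean(0))
# plate edges
gm=g.copy(); pts=[]
P=[plane(c,*p,12) for p in ((283,115),(399,154))]; d=P[1]-P[0]; print(P,np.linalg.norm(d),np.degrees(np.arctan2(d[1],d[0]))-90)
for z0 in (0,):pass
# bolts
B=[plane(c,*p,14) for p in ((290,130),(387,162))]; d=B[1]-B[0];print(B,np.linalg.norm(d),np.degrees(np.arctan2(d[1],d[0]))-90)
print(tri((c,314,241),(get_calibration("scene"),309,260),(get_calibration("side"),370,242)))
```

```text
yellow 469.5 ((589.0222778320312, 392.58270263671875), (84.20542907714844, 20.240291595458984), 83.04703521728516) [590.74074074 392.14285714]
yellow 1713.0 ((64.49158477783203, 391.46527099609375), (39.09823226928711, 90.00422668457031), 12.925999641418457) [ 62.52459016 390.80327869]
yellow 1168.5 ((314.7268371582031, 243.4635009765625), (66.10810852050781, 27.5945987701416), 18.924644470214844) [312.61006289 246.2327044 ]
red 104.0 ((336.7500305175781, 229.75), (20.871028900146484, 6.008327007293701), 18.434947967529297) [336.54166667 229.64583333]
red 103.0 ((299.56488037109375, 217.78919982910156), (20.659534454345703, 6.175803184509277), 17.10272979736328) [299.54166667 217.70833333]
[array([495.43581131, -15.96300977,  12.        ]), array([531.13567441,  94.68638862,  12.        ])] 116.2659433795562 -17.881749224429186
[array([509.03497095,  -9.48131696,  14.        ]), array([538.58180183,  83.17544487,  14.        ])] 97.25374402892963 -17.686690664586934
(array([593.68952391,  17.26419302, 122.01111376]), [np.float64(5.709879976361706), np.float64(2.8282548257779823), np.float64(4.503218289154852)])
```

View pics/c_zoom.png

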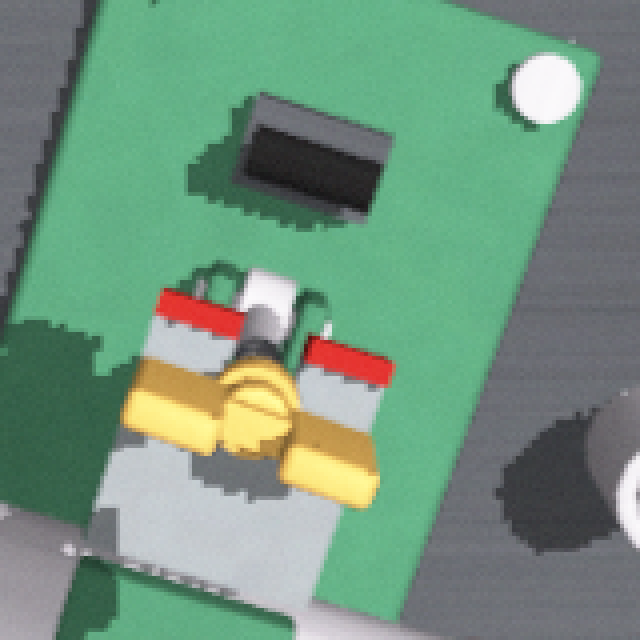

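Run:
```python
from h import *
z=np.load("pics/c_top.npz");c={k:z[k] for k in("fovy","cx","cy","cam_to_world")}
px=lambda x,y:(250+x/4-.4,140+y/4-.4)
print("wing mid",plane(c,*px(252,447),137))
a=plane(c,*px(128,400),137);b=plane(c,*px(377,494),137);d=b-a;print(np.linalg.norm(d),np.degrees(np.arctan2(d[1],d[0]))-90)
a=plane(c,299.54,217.71,104.5);b=plane(c,336.54,229.65,104.5);d=b-a;yaw=np.degrees(np.arctan2(d[1],d[0]))-90
print("lip",a,b,np.linalg.norm(d),yaw,"lug origin",(a+b)/2+14*np.array([np.cos(np.radians(yaw)),np.sin(np.radians(yaw)),0]))
# roller
print("roller",plane(c,*px(313,170),45))
S=get_calibration("scene");D=get_calibration("side")
# brass blob per view
for n in("scene","side"):
    im=get_image(n)[:,:,::-1];hsv=cv2.cvtColor(im,cv2.COLOR_BGR2HSV);m=cv2.inRange(hsv,(18,120,100),(32,255,255));nn,l,s,ce=cv2.connectedComponentsWithStats(m)
    for i in range(1,nn):
        if s[i,4]>20: print(n,s[i],ce[i])
for p in ([594,19,120],[590,19,120]):
    print([np.round(proj(k,p),1) for k in(c,S,D)])
for y in (-110,-106,72,76,160,250,255,258,-18):
    q=kinematics.solve_ik([593,19,115],[180,0,y]);print(y,None if q is None else np.round(q).tolist())
```

```text
wing mid [591.98480813  14.13762523 137.        ]
47.804398917684495 -21.391565931912936
lip [574.28278392   3.34488534 104.5       ] [583.77298024  32.24910511 104.5       ] 30.422323160661083 -18.176691969790554 lug origin [592.32926852  13.42971704 104.5       ]
roller [554.07103356  26.04391075  45.        ]
scene [323 160  18   6  59] [331.79661017 162.11864407]
scene [   0  215   80   80 3875] [ 35.92258065 254.55896774]
scene [298 248  19  19 185] [306.72432432 257.75675676]
side [347 130   8   6  24] [350.         131.83333333]
side [364 233   8  23 110] [367.93636364 245.83636364]
[array([319.5, 247.6]), array([309.8, 259.5]), array([368.7, 243.9])]
[array([319.5, 242.5]), array([310.4, 258.1]), array([366.9, 244.1])]
-110 [-10.0, 27.0, 5.0, 103.0, -3.0, 51.0, 156.0]
-106 [-10.0, 27.0, 5.0, 103.0, -3.0, 51.0, 160.0]
72 [-32.0, 30.0, 36.0, 104.0, -22.0, 52.0, -5.0]
76 [-32.0, 30.0, 35.0, 104.0, -21.0, 52.0, -1.0]
160 [-21.0, 28.0, 20.0, 103.0, -12.0, 51.0, 74.0]
250 [-10.0, 27.0, 5.0, 103.0, -3.0, 51.0, 156.0]
255 [-10.0, 27.0, 4.0, 103.0, -3.0, 51.0, 161.0]
258 [-9.0, 27.0, 4.0, 103.0, -2.0, 51.0, 163.0]
-18 [-51.0, 48.0, 72.0, 105.0, -50.0, 66.0, -70.0]
```

Run:
```python
from h import *
robot.move_to([598,12,250],[180,0,69])
print(robot.get_state()["t"],robot.get_state()["qpos"].round(1))
snap("wrist","d_top")
```

```text
4.175 [-34.5  22.5  39.2  95.3 -15.2  67.6 -12.5]
```

View pics/d_top.png

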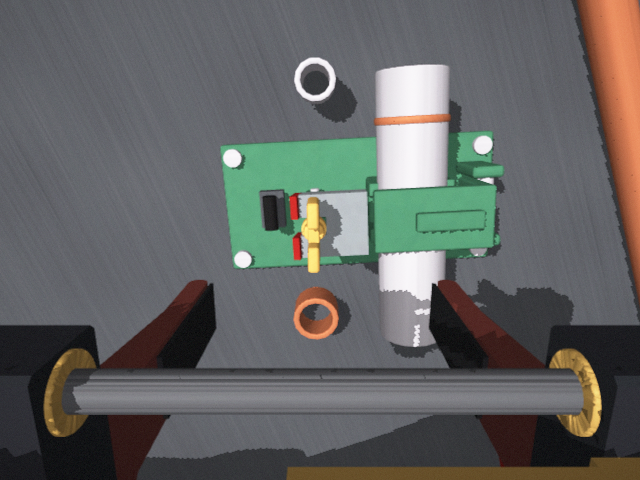

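This view has the wing plate from (313,198) to (314,271), the red lip pieces at (295,207) and (297,247), and the coupling at (316,315). I'll combine it with the previous view.

Run:
```python
from h import *
z=np.load("pics/d_top.npz");im=z["im"];d={k:z[k] for k in("fovy","cx","cy","cam_to_world")}
z=np.load("pics/c_top.npz");c={k:z[k] for k in("fovy","cx","cy","cam_to_world")}
cv2.imwrite("pics/d_zoom.png",cv2.resize(im[180:290,230:350],(720,660),interpolation=cv2.INTER_NEAREST))
hsv=cv2.cvtColor(im,cv2.COLOR_BGR2HSV)
r=cv2.inRange(hsv,(0,180,120),(5,255,255)); nn,l,s,ce=cv2.connectedComponentsWithStats(r)
R=[ce[i] for i in range(1,nn) if s[i,4]>30]; print(R,[s[i] for i in range(1,nn)])
q=[plane(d,*x,104.5) for x in R]; print("lip from d",q)
print("lip mid tri",tri((c,318.04,223.68),(d,*np.mean(R[:2],axis=0))))
print("nipple",tri((c,421,263),(d,315,76)))
print("coupl",tri((c,210,180),(d,316,319)))
```

```text
[array([293.61077844, 206.44311377]), array([296.50666667, 247.16666667])] [array([290, 193,   8,  26, 167], dtype=int32), array([293, 234,   8,  25, 150], dtype=int32)]
lip from d [array([584.81438638,  33.40655687, 104.5       ]), array([575.37740246,   4.10979874, 104.5       ])]
lip mid tri (array([579.73253393,  17.95490786, 100.71686538]), [np.float64(0.27632483774645444), np.float64(0.27632483774647915)])
nipple (array([633.19239966, 117.44614481,  35.44122068]), [np.float64(0.5402486082212224), np.float64(0.540248608221344)])
coupl (array([554.52944011, -84.04796895,  35.08034541]), [np.float64(1.740493856012747), np.float64(1.7404938560126855)])
```

View pics/d_zoom.png

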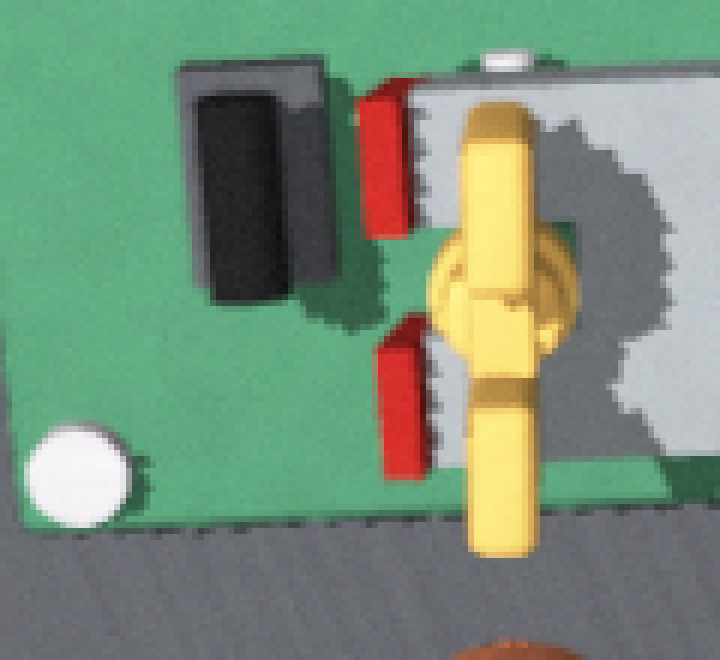

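Run:
```python
from h import *
L=lambda n:(lambda z:{k:z[k] for k in("fovy","cx","cy","cam_to_world")})(np.load(f"pics/{n}.npz"))
c,d=L("c_top"),L("d_top")
f=lambda x,y:(230+x/6-.4,180+y/6-.4)
for zz in(136,138):
    a=plane(d,*f(500,141),zz);b=plane(d,*f(503,555),zz);e=a-b
    print(zz,(a+b)/2,np.linalg.norm(e),np.degrees(np.arctan2(e[1],e[0]))-90)
print("tri top mid",tri((c,312.6,251.4),(d,*f(502,348))))
print("tri ends",tri((c,250+128/4-.4,140+100-.4),(d,*f(503,555))),tri((c,250+377/4-.4,140+494/4-.4),(d,*f(500,141))))
```

```text
136 [593.00502067  13.47601378 136.        ] 47.39238542021352 -20.79187547962195
138 [593.23136414  13.94986443 138.        ] 47.04908779020437 -20.791875479621936
tri top mid (array([592.9311951 ,  13.82451251, 134.40892527]), [np.float64(0.29063011949133377), np.float64(0.2906301194912843)])
tri ends (array([584.18905388,  -8.55062188, 134.81994871]), [np.float64(0.5402582458854903), np.float64(0.5402582458854547)]) (array([601.20877417,  36.19516375, 136.46724327]), [np.float64(0.5482514806280099), np.float64(0.5482514806279796)])
```

```bash
cat >> h.py <<'E'
def st(tag=""):
    s=robot.get_state();print(tag,"t",round(s["t"],2),"p",s["ee_pos"].round(1),"rot",s["ee_rot"].round(1),"F",s["ft_force"].round(2),"T",s["wrist_torque"].round(3),"op",round(s["opening"],1),"q7",round(s["qpos"][6],1),flush=True);return s
E
python3 - <<'E'
from h import *
robot.line_to([592.8,13.8,140],[180,0,69],vel=120); st("above")
robot.line_to([592.8,13.8,110.5],vel=60); st("down")
jaws.close(8); st("closed")
snap("wrist","e_grip")
E
```

```text
above t 5.29 p [593.4  13.7 140.7] rot [179.9  -0.   69. ] F [0.29 0.33 0.14] T [-0.12   0.088  0.072] op 88.0 q7 -8.8
down t 5.93 p [592.8  13.7 110.3] rot [-180.    0.   69.] F [ 0.56 -0.11  0.12] T [-0.055  0.114 -0.025] op 88.0 q7 -7.5
closed t 7.12 p [592.8  13.8 110.5] rot [180.  -0.  69.] F [-0.21 -0.12  0.57] T [-0.079  0.132 -0.03 ] op 9.6 q7 -7.5
```

View pics/e_grip.png

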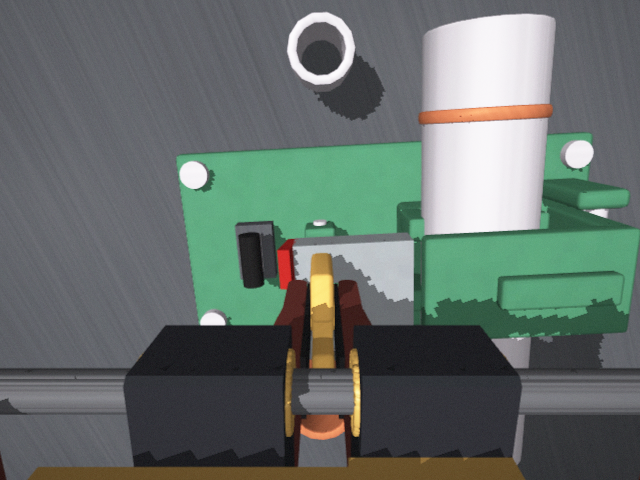

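Run:
```python
from h import *
jaws.close(20); s=st("grip20")
for k in range(1,4):
    a=20*k
    robot.line_to([592.8,13.8,110.5+2.5*np.radians(a)],[180,0,69+a],vel=1.5); st(str(a))
```

```text
grip20 t 7.38 p [592.8  13.8 110.5] rot [180.  -0.  69.] F [-0.27  1.33  0.36] T [-0.085  0.102  0.   ] op 8.5 q7 -7.5
20 t 7.88 p [592.1  13.9 110.7] rot [-179.9   -0.    88.8] F [ 0.19  1.29 -6.48] T [ 0.186  0.113 -0.04 ] op 8.9 q7 9.2
40 t 8.38 p [592.   13.8 111.4] rot [-179.9   -0.   108.8] F [-0.23  0.17 -9.95] T [ 0.156  0.199 -0.016] op 8.6 q7 26.1
60 t 8.88 p [592.1  13.6 112.5] rot [-179.9   -0.   128.7] F [ -1.44   0.79 -12.27] T [ 0.032  0.316 -0.08 ] op 8.6 q7 43.2
```

Run:
```python
from h import *
st();snap("wrist","f_60")
snap("side","f_60s",(330,200,410,290),7)
```

```text
t 8.88 p [592.1  13.6 112.5] rot [-179.9   -0.   128.7] F [ -1.44   0.79 -12.27] T [ 0.032  0.316 -0.08 ] op 8.6 q7 43.2
```

View pics/f_60.png

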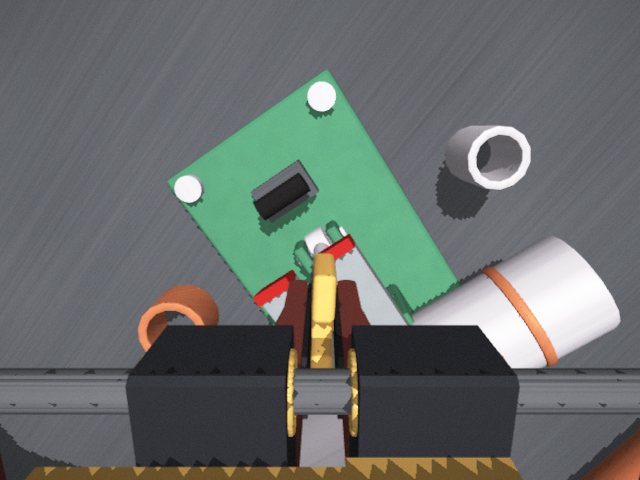

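View pics/f_60s.png

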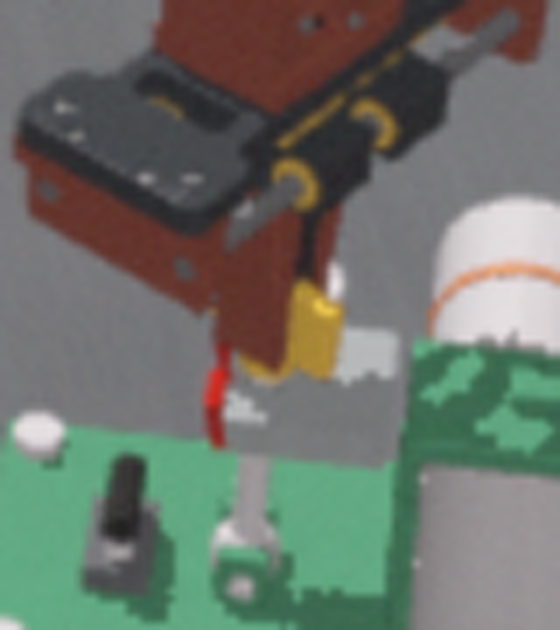

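Run:
```python
from h import *
s=st(); z=113.12; a=60
while a<183:
    da=min(15.4,183.2-a); a+=da
    F=robot.get_state()["ft_force"][2]
    z+=2.5*np.radians(da)+0.03*F
    robot.line_to([592.8,13.8,z],[180,0,69+a],vel=1.5); s=st(f"{a:.0f} z{z:.2f}")
    if abs(s["wrist_torque"][2])>0.6 or abs(s["ft_force"][2])>22 or np.hypot(*s["ft_force"][:2])>12: print("STOP");break
```

```text
t 8.98 p [592.1  13.6 112.4] rot [-179.9   -0.   128.8] F [ -2.95  -0.85 -12.7 ] T [-0.065  0.378 -0.051] op 8.2 q7 43.2
75 z113.41 t 9.4 p [592.5  13.3 113.1] rot [-180.    -0.   144.1] F [ -2.35  -2.01 -12.33] T [-0.346  0.566 -0.014] op 8.0 q7 56.5
91 z113.71 t 9.82 p [592.8  13.1 113.8] rot [-180.     0.   159.4] F [-3.16 -2.24 -9.67] T [-0.662  0.611  0.02 ] op 8.3 q7 69.8
106 z114.09 t 10.23 p [593.   12.8 114.4] rot [-180.     0.   174.8] F [-3.25 -3.85 -7.15] T [-0.859  0.803 -0.065] op 7.8 q7 83.2
122 z114.55 t 10.65 p [593.1  12.6 115.2] rot [-179.9    0.  -169.8] F [-3.85 -5.06 -5.19] T [-0.901  0.968  0.108] op 8.1 q7 96.6
137 z115.07 t 11.07 p [593.4  12.5 116.2] rot [-179.9    0.  -154.4] F [-3.75 -5.26 -1.3 ] T [-0.927  1.078  0.063] op 7.7 q7 110.2
152 z115.70 t 11.48 p [593.3  12.4 116.8] rot [-179.9    0.  -139. ] F [-5.59 -4.88 -2.15] T [-0.895  1.127  0.034] op 8.1 q7 123.7
168 z116.31 t 11.9 p [593.2  12.4 117.4] rot [-179.9   -0.  -123.6] F [-5.1  -4.32 -0.95] T [-0.817  1.24   0.092] op 7.8 q7 137.3
183 z116.95 t 12.32 p [593.2  12.3 118.1] rot [-179.9   -0.  -108.2] F [-5.59 -4.52  0.58] T [-0.855  1.39   0.073] op 7.8 q7 150.8
```

Run:
```python
from h import *
jaws.open_jaws(); st("open")
robot.line_to([592.8,13.8,165],vel=150); st("up")
robot.move_to([578,18.2,240],[180,0,162]); st("view")
snap("wrist","g_top"); snap("side","g_side",(330,200,410,290),7)
z=np.load("pics/g_top.npz");im=z["im"];cv2.imwrite("pics/g_zoom.png",cv2.resize(im[160:300,240:400],(800,700-100),interpolation=cv2.INTER_NEAREST)) if False else cv2.imwrite("pics/g_zoom.png",cv2.resize(im[160:300,240:400],None,fx=4,fy=4,interpolation=cv2.INTER_NEAREST))
```

```text
open t 13.59 p [592.8  13.8 117. ] rot [-180.     0.  -107.8] F [ 0.71 -0.79 -0.68] T [ 0.039  0.043 -0.025] op 87.7 q7 151.1
up t 14.06 p [592.8  13.7 164.9] rot [-180.     0.  -107.8] F [-0.02  0.2  -0.6 ] T [0.05  0.081 0.021] op 87.8 q7 151.8
view t 15.38 p [577.7  18.2 239.2] rot [-1.800e+02 -1.000e-01  1.621e+02] F [-0.91 -0.13  0.23] T [ 0.046  0.004 -0.005] op 87.8 q7 68.0
```

View pics/g_zoom.png

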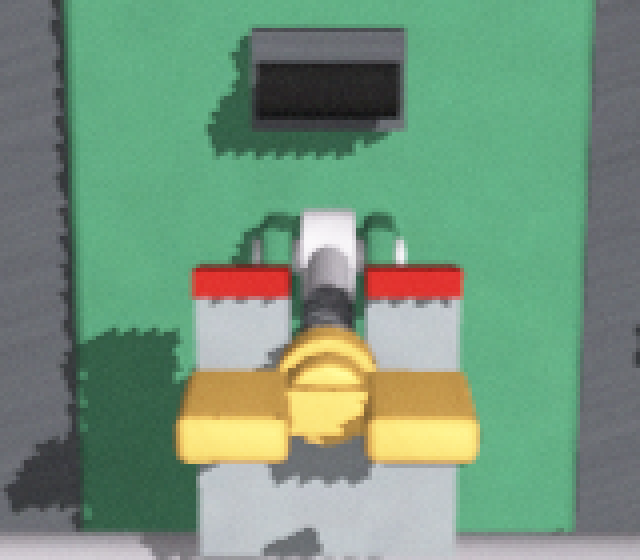

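View pics/g_side.png

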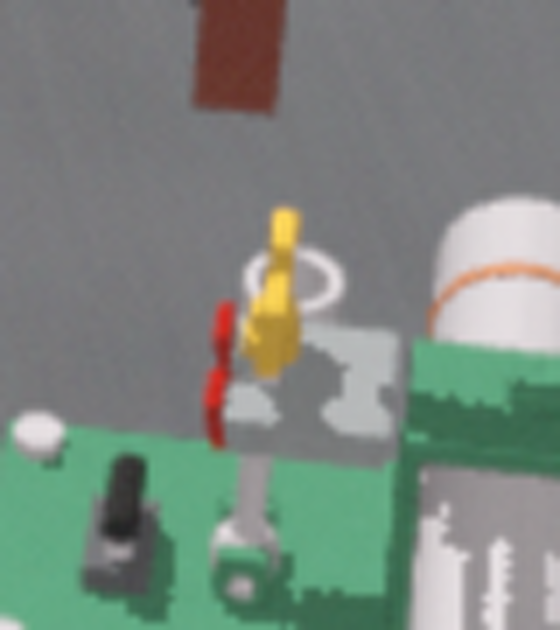

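View pics/g_top.png

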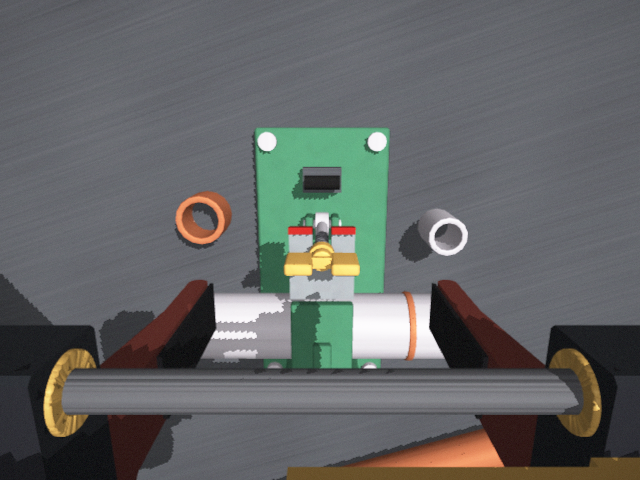

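Run:
```python
from h import *
L=lambda n:(lambda z:{k:z[k] for k in("fovy","cx","cy","cam_to_world")})(np.load(f"pics/{n}.npz"))
g=L("g_top");f=lambda x,y:(240+x/4-.4,160+y/4-.4)
for zz in(140,144,148):
    a=plane(g,*f(177,442),zz);b=plane(g,*f(479,442),zz);e=b-a;print(zz,(a+b)/2,np.linalg.norm(e),np.degrees(np.arctan2(e[1],e[0]))-90)
for zz in(103,105):
    a=plane(g,*f(193,283),zz);b=plane(g,*f(463,283),zz);e=b-a;print(zz,(a+b)/2,np.linalg.norm(e),np.degrees(np.arctan2(e[1],e[0]))-90)
for zz in(39,49): print("roller",zz,plane(g,*f(329,91),zz))
for y in(162,):
  for dx,z in((0,115),(40,110),(70,90),(100,60)):
    u=np.array([np.cos(np.radians(-18)),np.sin(np.radians(-18))]); p=np.array([592.5,13.8])-dx*u
    q=kinematics.solve_ik([*p,z],[180,0,162]);print(None if q is None else np.round(q).tolist())
```

```text
140 [596.22884785  12.83302438 140.        ] 48.45666305390831 -17.858357922324686
144 [594.93226636  13.25970196 144.        ] 47.71502659834269 -17.858357922324757
148 [593.63568487  13.68637955 148.        ] 46.973390142777056 -17.8583579223247
103 [579.72358733  18.08679051 103.        ] 48.23713317998091 -17.863005547892826
105 [579.26633828  18.23845318 105.        ] 47.91377376380895 -17.863005547892726
roller 39 [554.83220735  26.21605611  39.        ]
roller 49 [553.63671287  26.61608404  49.        ]
[-12.0, 27.0, 7.0, 103.0, -4.0, 51.0, 70.0]
[-13.0, 24.0, 7.0, 108.0, -4.0, 48.0, 68.0]
[-14.0, 23.0, 6.0, 113.0, -4.0, 44.0, 66.0]
[-15.0, 24.0, 6.0, 118.0, -4.0, 38.0, 65.0]
```

Run:
```python
from h import *
robot.line_to([593.4,13.6,160],[180,0,162],vel=150); st("above")
robot.line_to([593.4,13.6,112.5],vel=80); st("down")
jaws.close(4); st("closed"); robot.wait(0.2); st()
snap("wrist","h_grip")
```

```text
above t 16.17 p [593.7  13.6 160.5] rot [180.   0. 162.] F [ 1.24 -0.28  0.68] T [0.003 0.012 0.003] op 87.7 q7 69.4
down t 16.91 p [593.6  13.5 112.6] rot [-180.    0.  162.] F [-0.57  0.08 -0.05] T [ 0.021 -0.008  0.021] op 88.2 q7 69.8
closed t 17.61 p [593.3  12.8 112.6] rot [-180.    0.  162.] F [-1.19 -3.29  2.16] T [-0.619  0.27  -0.031] op 47.9 q7 69.8
 t 17.81 p [593.3  12.9 112.6] rot [-180.    0.  162.] F [-2.61 -3.39  2.36] T [-0.922  0.33  -0.046] op 48.2 q7 69.8
```

View pics/h_grip.png

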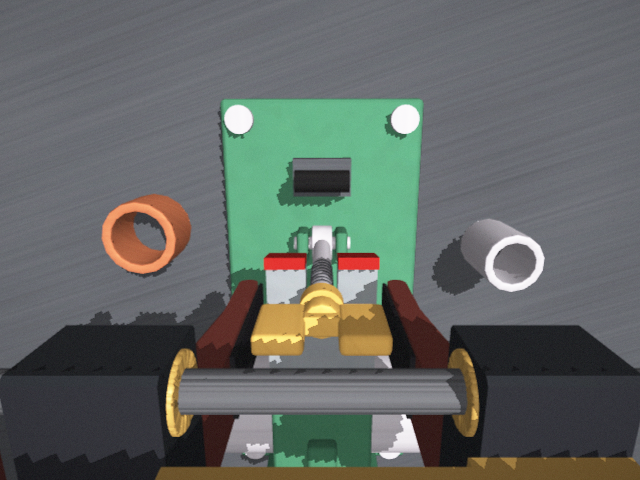

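```bash
cat >> h.py <<'E'
U=np.array([np.cos(np.radians(-18)),np.sin(np.radians(-18))])
V=np.array([-U[1],U[0]])
PX=np.array([592.8,12.8]); RR=111.2
def P(th,tz=0):
    t=np.radians(th); return [*(PX-RR*np.sin(t)*U),20+RR*np.cos(t)-18.7+tz]
def go(th,vel,tz=0):
    robot.line_to(P(th,tz),[180,0,162],vel=vel); s=robot.get_state()
    F=s["ft_force"]; fu,fv,fz=F[:2]@U,F[:2]@V,F[2]
    print(f"th{th:.1f} t{s['t']:.2f} Fu{fu:.2f} Fv{fv:.2f} Fz{fz:.2f} err",(s['ee_pos']-np.array(P(th,tz))).round(1),"op",round(s['opening'],1),flush=True)
    return fu,fv,fz
E
python3 - <<'E'
from h import *
go(0,10); robot.wait(.2); go(0,10)
for th in (1,2,3,4,5,6,7,8,9,10):
    f=go(th,8)
    if abs(f[0])>8 or abs(f[1])>9 or abs(f[2])>9: print("STOP");break
E
```

```text
th0.0 t18.11 Fu-0.06 Fv-3.33 Fz2.80 err [0.2 0.1 0.1] op 48.1
th0.0 t18.56 Fu0.10 Fv-2.31 Fz2.20 err [0.1 0.1 0.1] op 48.0
th1.0 t18.95 Fu-0.48 Fv-1.99 Fz1.96 err [-0.2  0.2 -0. ] op 48.3
th2.0 t19.34 Fu0.11 Fv-2.09 Fz1.84 err [-0.2  0.1 -0.1] op 48.1
th3.0 t19.73 Fu0.40 Fv-1.49 Fz2.08 err [-0.2  0.1 -0.1] op 47.7
th4.0 t20.12 Fu0.45 Fv-2.04 Fz-0.46 err [-0.2  0.1 -0.1] op 48.2
th5.0 t20.52 Fu0.19 Fv-1.44 Fz-0.30 err [-0.1  0.1 -0. ] op 47.8
th6.0 t20.91 Fu0.41 Fv-1.43 Fz1.02 err [-0.1  0.1 -0. ] op 47.9
th7.0 t21.30 Fu0.68 Fv-0.91 Fz0.40 err [-0.1  0.1  0. ] op 48.0
th8.0 t21.69 Fu0.09 Fv-1.49 Fz1.49 err [-0.2  0.  -0. ] op 48.2
th9.0 t22.08 Fu0.65 Fv-1.71 Fz1.08 err [-0.1  0.1 -0. ] op 47.9
th10.0 t22.48 Fu-0.85 Fv-1.33 Fz0.99 err [-0.1  0.  -0. ] op 47.8
```

Run:
```python
from h import *
for th in (13,16,19,22,25,28,31,34):
    f=go(th,20)
    if max(abs(x) for x in f)>8: print("STOP");break
snap("wrist","i_34"); snap("side","i_34s",(310,200,430,300),6)
```

```text
th13.0 t22.92 Fu-1.08 Fv-0.97 Fz0.83 err [-0.4  0.1 -0.2] op 47.5
th16.0 t23.36 Fu-0.58 Fv-0.90 Fz0.54 err [-0.3  0.1 -0.1] op 48.0
th19.0 t23.80 Fu-1.06 Fv-0.92 Fz-0.70 err [-0.3  0.1 -0.1] op 48.0
th22.0 t24.24 Fu-0.13 Fv-1.91 Fz-0.52 err [-0.3  0.1 -0.1] op 48.1
th25.0 t24.68 Fu-0.86 Fv-2.02 Fz-0.72 err [-0.3  0.1 -0.2] op 47.7
th28.0 t25.12 Fu-1.17 Fv-1.46 Fz0.03 err [-0.3  0.1 -0.1] op 48.0
th31.0 t25.57 Fu-1.45 Fv-1.24 Fz-0.18 err [-0.3  0.1 -0.2] op 47.9
th34.0 t26.01 Fu-0.43 Fv-1.42 Fz-0.53 err [-0.3  0.1 -0.2] op 47.8
```

View pics/i_34.png

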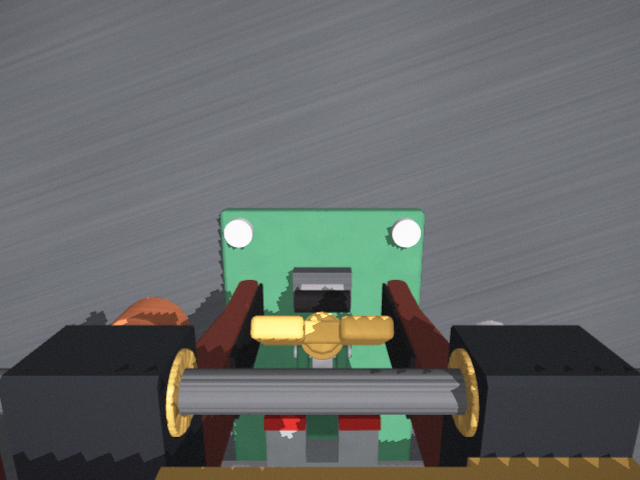

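View pics/i_34s.png

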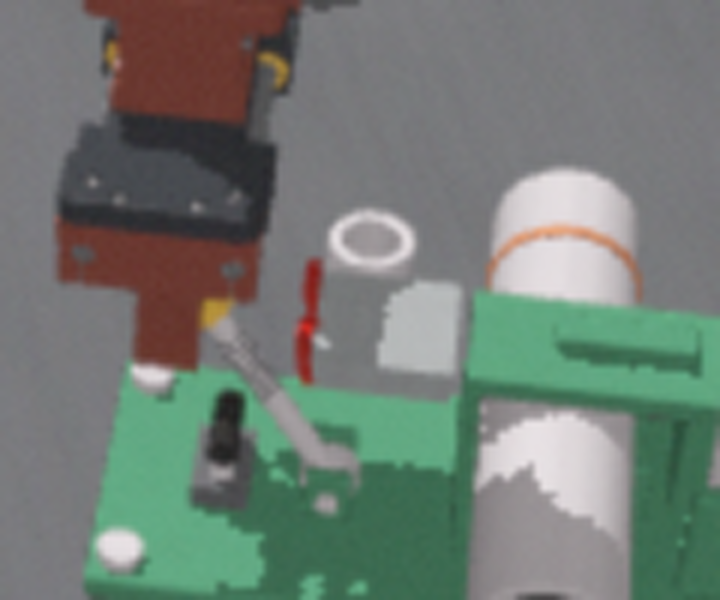

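The bolt is clear of the slot and following the gripper. The black roller is centred near (322,300) here and was near (322,181) in the previous wrist view, so I can triangulate its height.

Run:
```python
from h import *
cs=[]
for n in("c_top","d_top","g_top","h_grip","i_34"):
    z=np.load(f"pics/{n}.npz");im=z["im"];c={k:z[k] for k in("fovy","cx","cy","cam_to_world")}
    pr=proj(c,[*(PX-40*U),40]); u,v=map(int,pr)
    w=im[v-25:v+25,u-40:u+40]; m=(w.max(2)<48).astype(np.uint8)
    nn,l,s,ce=cv2.connectedComponentsWithStats(m); i=1+np.argmax(s[1:,4]); b=s[i]
    ctr=(u-40+b[0]+b[2]/2-.5, v-25+b[1]+b[3]/2-.5); print(n,s[i],ctr,ce[i]+[u-40,v-25]); cs.append((c,*(ce[i]+[u-40,v-25])))
for sel in([0,1,2,3,4],[2,4],[3,4],[0,4],[1,4],[1,2]): print(sel,tri(*[cs[i] for i in sel]))
```

```text
c_top [ 25  15  34  21 403] (np.float64(327.5), np.float64(182.0)) [327.46153846 181.99255583]
d_top [ 33   8  16  34 451] (np.float64(270.5), np.float64(212.5)) [270.44345898 212.29046563]
g_top [ 24  19  35  14 478] (np.float64(321.0), np.float64(182.5)) [321.15481172 182.4790795 ]
h_grip [  15   15   55   22 1120] (np.float64(321.0), np.float64(181.5)) [321.29642857 181.17589286]
i_34 [  15   12   55   22 1078] (np.float64(322.0), np.float64(300.5)) [322.57235622 301.00556586]
[0, 1, 2, 3, 4] (array([555.00448686,  25.8888036 ,  37.158429  ]), [np.float64(0.10216565752073134), np.float64(0.01642002133330532), np.float64(0.34155948014038956), np.float64(0.06959268352186795), np.float64(0.4692342177650875)])
[2, 4] (array([555.1192569 ,  25.92309705,  36.94906326]), [np.float64(0.40145388980738356), np.float64(0.40145388980727065)])
[3, 4] (array([554.98742219,  26.11919807,  37.38257895]), [np.float64(0.2551173481635282), np.float64(0.2551173481635611)])
[0, 4] (array([555.1303878 ,  26.0493403 ,  36.87568233]), [np.float64(0.28228484163621237), np.float64(0.28228484163629475)])
[1, 4] (array([555.04865076,  26.15749469,  37.45668631]), [np.float64(0.21336184256981872), np.float64(0.21336184256981766)])
[1, 2] (array([554.96939663,  25.68802411,  36.77089054]), [np.float64(0.16395086717275273), np.float64(0.16395086717270024)])
```

Run:
```python
from h import *
for th in (37,40,43,45,46,47,48):
    f=go(th,20 if th<46 else 8)
    if max(abs(x) for x in f)>5: print("STOP");break
robot.wait(.3)
fs=[]
for i in range(10):
    robot.wait(.03); fs.append(robot.get_state()["ft_force"][2])
print(np.mean(fs),np.std(fs)); snap("side","j_48s",(310,200,430,300),6); snap("wrist","j_48")
```

```text
th37.0 t26.55 Fu-1.25 Fv-2.36 Fz0.05 err [-0.2  0.1 -0.1] op 48.0
th40.0 t26.99 Fu0.60 Fv-1.18 Fz-0.41 err [-0.2  0.1 -0.2] op 48.0
th43.0 t27.43 Fu-0.43 Fv-1.04 Fz-1.90 err [-0.2  0.1 -0.1] op 47.8
th45.0 t27.77 Fu0.04 Fv-2.22 Fz-0.83 err [-0.2  0.  -0.2] op 48.0
th46.0 t28.17 Fu-0.91 Fv-2.54 Fz-0.37 err [-0.1 -0.  -0. ] op 48.0
th47.0 t28.56 Fu-1.72 Fv-2.36 Fz-0.01 err [-0.1  0.  -0.1] op 48.0
th48.0 t28.95 Fu0.15 Fv-1.75 Fz-0.13 err [-0.1  0.  -0.1] op 47.9
-0.3159477169080683 0.3242532576437227
```

View pics/j_48s.png

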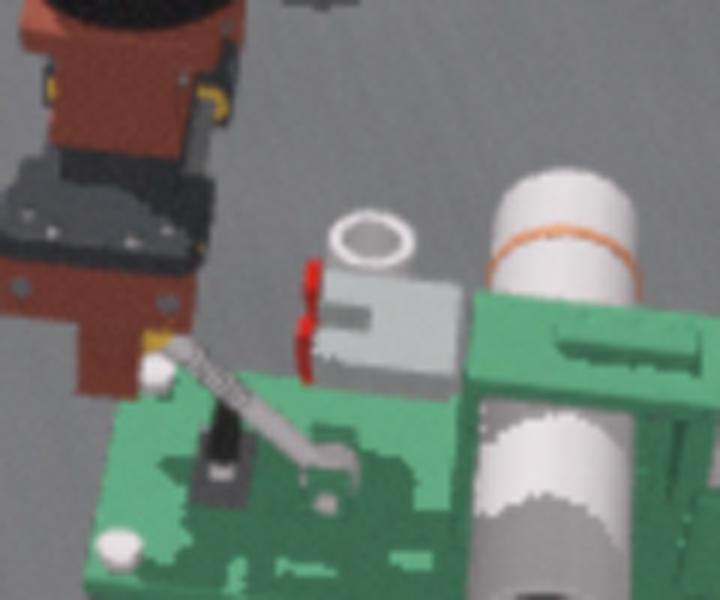

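```bash
cat >> h.py <<'E'
def mz(n=8):
    fs=[]
    for i in range(n):
        robot.wait(.025); fs.append(robot.get_state()["ft_force"])
    F=np.mean(fs,0); return F[2],F[:2]@U
E
python3 - <<'E'
from h import *
th=48; base=-0.32
while th<57:
    th+=0.5
    robot.line_to(P(th),[180,0,162],vel=5); f,fu=mz()
    print(th,round(f,2),round(fu,2),round(robot.get_state()["t"],2),flush=True)
    if f-base>1.3: print("contact?");break
E
```

```text
48.5 -0.02 -0.72 30.23
49.0 -0.43 -0.71 30.77
49.5 -0.59 -0.89 31.31
50.0 -0.27 -0.26 31.85
50.5 -0.28 -0.83 32.39
51.0 -0.35 -0.86 32.93
51.5 -0.04 -0.51 33.48
52.0 -0.41 -0.48 34.02
52.5 -0.58 -0.51 34.56
53.0 -0.26 -0.72 35.1
53.5 1.94 -0.1 35.64
contact?
```

Run:
```python
from h import *
print(mz()); snap("side","k_s",(310,200,430,300),6)
robot.line_to(P(53.8),[180,0,162],vel=4); print(mz(), robot.get_state()["t"])
```

```text
(np.float64(2.4782996109099704), np.float64(-0.14360502494102567))
(np.float64(3.650706571958278), np.float64(0.1348341931176496)) 36.3833
```

View pics/k_s.png

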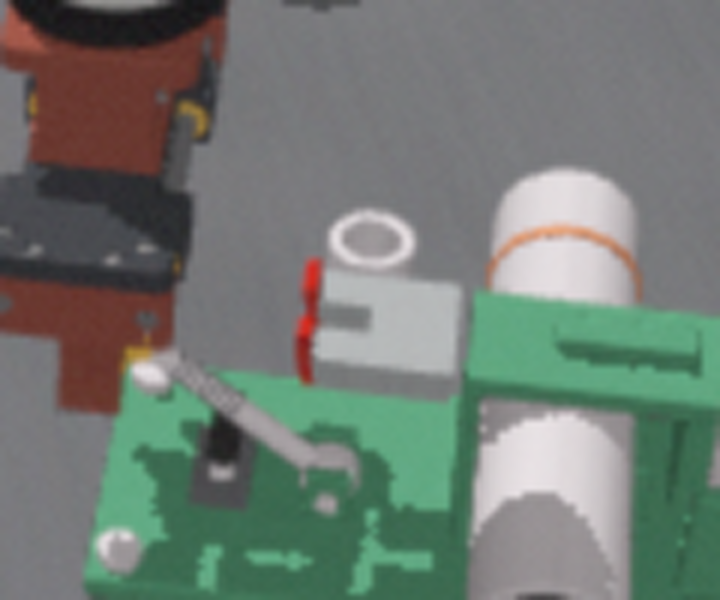

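Run:
```python
from h import *
robot.line_to(P(53.5),[180,0,162],vel=4); print(mz())
jaws.open_jaws(); st("open")
p=P(53.5); robot.line_to([p[0],p[1],p[2]+60],vel=60); st()
robot.line_to([p[0]-10,p[1]+3,250],vel=150); st()
snap("wrist","l_w"); snap("side","l_s",(310,200,430,300),6); snap("scene","l_c",(220,220,380,340),5)
```

```text
(np.float64(1.12946127218079), np.float64(0.8050646172533119))
open t 37.65 p [507.8  40.4  67.5] rot [-180.    0.  162.] F [ 0.   -0.64  0.12] T [ 0.019 -0.012  0.013] op 87.7 q7 65.7
 t 38.8 p [507.5  40.4 127.1] rot [-180.   -0.  162.] F [ 0.06 -0.67  0.37] T [ 0.04  -0.001  0.008] op 87.8 q7 64.9
 t 39.77 p [497.3  43.3 249.1] rot [-1.80e+02 -1.00e-01  1.62e+02] F [-0.36 -1.69  0.26] T [0.022 0.01  0.043] op 87.6 q7 62.9
```

View pics/l_w.png

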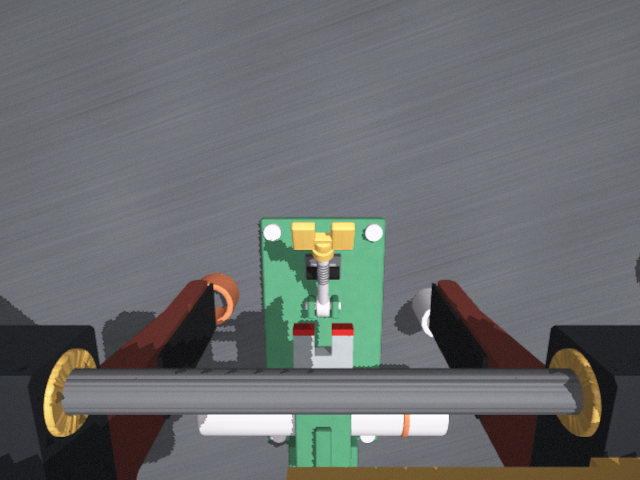

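View pics/l_s.png

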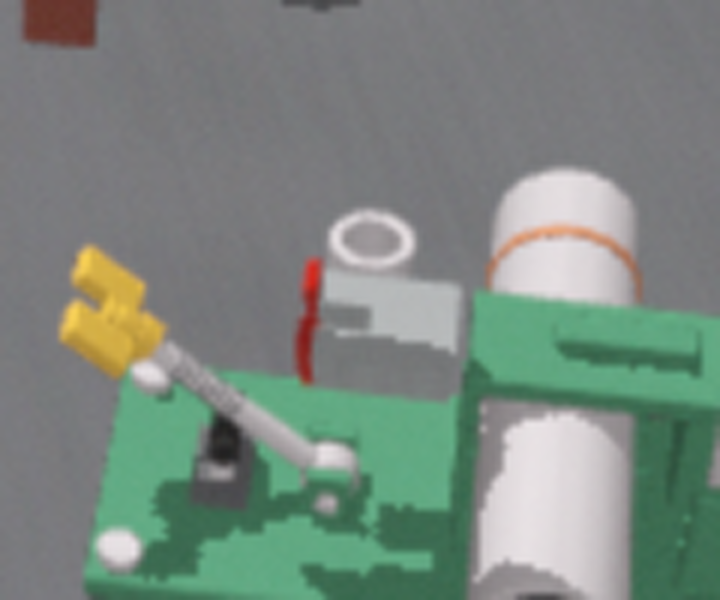

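View pics/l_c.png

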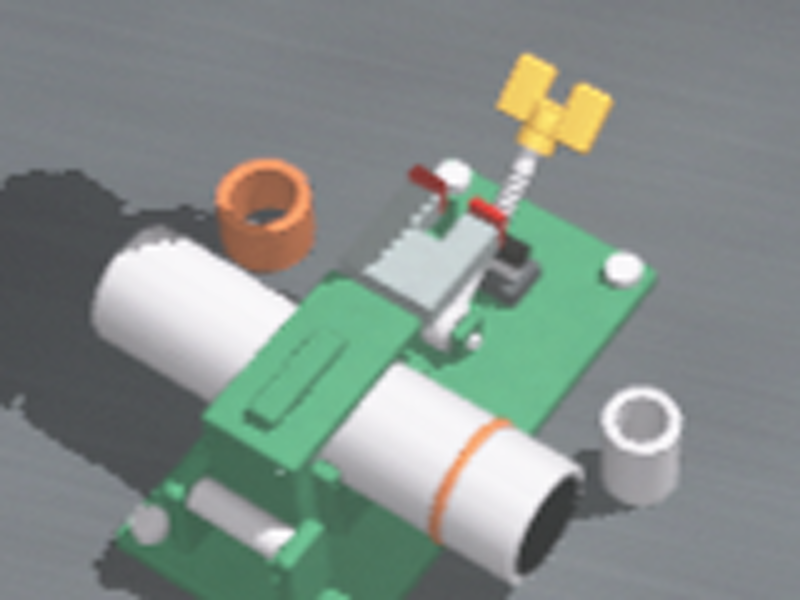

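The bolt lies on the roller: the shank crosses it at about (322,267) in the wrist view, with the nut at (322,243). The slot is empty, the nipple and coupling haven't moved, and the gripper is open and clear. I'm handing the job in.

```bash
python3 -c "
from h import *
print(close_job())"
```

```text
Traceback (most recent call last):
NameError: name 'close_job' is not defined
```

```bash
python3 -c "
from plant import close_job
print(close_job())"
```

```text
the job is handed in; nothing more can be done
None
```

The clamp is undone and handed in at about 40 s of the 72 s allowed. The eyebolt lies on its rubber roller, out of the slot, and the gripper is open and clear above it.

- **Nut:** I turned it about 183° anticlockwise, which lifts it about 8 mm. The lift comes from the turn and a rough picture check, not a direct measurement, but the bolt passed the lip without catching. The largest forces at the wrist while turning were about 13 N pulling up and 7 N sideways.
- **Swing:** I regripped the wings across their ends with 4 N and swung the bolt towards the robot. Wrist force stayed under about 5 N.
- **Laying down:** I lowered it in half-degree steps and felt contact with the rest at about 53.5° from upright. The roller height measured in the images predicted 52°. Peak push was about 3.7 N at the nut, which I estimate as 9 N on the rest. I eased back to about 1 N before letting go.
- **Last checks:** The final wrist, side and scene pictures show the shank on the roller and the slot empty. The nipple and coupling stand where they were. I did not check the bystanders further away in the last pictures, but the arm did not go near them.
- **Disagreement:** The scene and side cameras put the nut about 5 mm away from where two wrist views put it. I used the wrist views, and the grasps came out within about 1 mm.

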